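# Fit the cross bar in a support frame's two clamps

## Robot

A 6-joint arm with a two-finger parallel gripper is mounted at the origin on a cart in front of the work surface, level with it; the furniture and walls round the work are solid. World frame = base frame: x ahead of the robot, y to its left, z up, the work surface at z = 0. Lengths are in m, angles in rad, forces in N, time in s.
With the tool pointing down it reaches from about 0.35 to 0.925 m from the base axis. Payload 6.4 kg.
Tool frame: the origin (TCP) lies at the very end of the fingers, on their centre line; the grasp point (between the pads) lies 19 mm behind it; x points along the fingers, y is the direction in which the jaws open and shut, and the axes are right-handed (so a half turn about x gives the same grasp; the last joint's range is limited). The gripper opens to 85 mm and grips with 20 to 120 N. Pads are 22 mm wide; open, the fingers measure 114 mm over their backs; the gripper's body (76 mm by 85 mm) begins 54 mm behind the grasp point. The pads swing forward as they close: fully open they stand 13 mm farther back than shut.
Start: joints at [1.135, 0.245, 1.558, -0, 1.339, -0.174], TCP at [0.168, 0.628, 0.231] pointing down, gripper open.
Joint ranges: [-3.13, 3.13], [-1.02, 2.26], [0.13, 2.54], [-0.95, 4.09], [0.21, 2.88], [-2.74, 2.74]. Speed limits (rad/s): [2.57, 2.57, 3.14, 3.14, 3.14, 3.14].

## Interface

Orientations are given as a rotation vector (axis times angle).
In Python, from cell import r gives the robot as it stands.
- The arm moves only by the tool play_rows, never from a script. Its argument "deltas" is a list that holds one entry, the list of rows, each a list of 7 numbers: the turn, a rotation vector about the tool's x, y, z in degrees, then the shift along the tool's x, y, z in m, then the closure, from -1 (fully open) to 1 (shut), so that 0 is half open. A call has 1 to 12 rows; each row is the pose to reach, as a shift and turn from the pose measured when the call began, along the tool's axes at that moment; what a row does not reach only later rows make up. A row lasts 1/12 s, in which the tool goes at most 41.7 mm and 7.16 degrees, less where a joint would pass 70% of its speed; a pose out of reach is approached as far as the arm can. A call with a gripper value outside its range is refused whole. The fingers move at their own pace and stop on an object; "force" is the grip in N (left out, the last holds). Time passes only in rows, so rows that repeat a pose let the fingers close. It gives the time, the measured TCP pose, the force and the opening at its end, in the units of the state.
- r.sense(): the state, without advancing time (a new reading comes with each control period).
- r.get_image(name): name is "scene" or "top" or "wrist"; returns a dict with "pixels" (420x560x3 uint8, blue, green, red), "fx", "fy", "cx", "cy" (pixels), "R" (3x3) and "t" (3): a world point X has camera coordinates R X + t; the wrist camera has in their place "hand_eye" (4x4, takes a point from camera to tool coordinates, whose origin is the TCP and whose axes are the tool frame's). Camera axes: x right, y down, z forward; pixel columns grow to the right and rows downward; lengths in m; the calibration is good to about 2 mm. A picture is of the moment at which its call begins: read the wrist's pose just before it. There is no depth.
- r.job_done(): hands the job in, once; it reports no verdict.
The state is a dict: "time_s": time; "joint_pos": joint angles; "joint_velocities": joint speeds; "tau": joint torques, N m; "tcp_pos": TCP position; "tool_rot": TCP orientation; "force": force on the tool from outside, world axes, zero at the start; "torque": the same for the moment, N m; "width": finger opening in m.
Only numpy, scipy, OpenCV 4.12 (cv2) and the standard library are available. Lean on these libraries where they do the work, as an engineer would, in place of code of your own. Each camera call takes 0.05 s, during which the arm holds its last target. There are 200 camera calls.

## Task

The loose clamp on the right upright of the support frame has swung round: line its bore up with the other clamp's, take the long metal rod off the rest and run it through the open bore of one clamp and on through the other, so that it spans both as the frame's cross bar with about the same length sticking out on either side. The screws are tightened later, so finish while holding the rod still there in the gripper, without letting go or pressing it hard against the clamps. Leave the glass rod and the vessels as they stand.

Things in the scene. Friction and masses are not known exactly. Their poses are not given: they have to be found in the camera images.
- rod: the plain metal rod: round, solid, 12 mm diameter, 320 mm long, 0.1 kg, both ends alike; the longer and thicker of the two rods on the rest, in either of the rest's outer grooves. Origin at its middle on its axis; its y axis runs along the rod (x and z turn with it as it rolls). At the start its axis is level, 39 mm above the bench.
- rod_end_a (a point): centre of the rod's end face at +160 mm along its y axis
- rod_end_b (a point): centre of the rod's other end face, at -160 mm along its y axis
- frame: support frame, fixed to the bench: grey base plate 120 (x) by 190 (y) by 16 mm high, two steel uprights 12 mm thick, 146 mm high, at y = +60 and -60 mm, a metal clamp with an open bore on each. In line, both bores lie on one level straight line along the frame's y axis, 120 mm above the bench; the uprights stand 23 mm behind it (+x). Tie bar at 52 mm height. Origin on the bench under the middle of the bore line.
- bore_left (a point): middle of the bore of the fixed clamp on the frame's +y side; y axis along the bore. The bore is 16 mm wide and 26 mm long with slightly chamfered mouths; round it the clamp reaches 17 mm up and down, 36 mm back (+x) and 16 mm to the front (-x), where a screw with a T bar sticks out to 34 mm (another behind, to 57 mm).
- bore_right (a point): middle of the bore of the like clamp on the frame's -y side, which turns on its upright; its axes turn with the clamp, y along the bore
- mid (a point): point on the bore line halfway between the two clamps, which occupy 47 to 73 mm either side of it; axes as the frame's, y along the bores
- clamp (a joint): angle of the loose right-hand clamp about its upright, rad, 0 = its bore is in line with the other clamp's, positive = turned anticlockwise seen from above (its bore then lies swung out to the frame's -y side). It turns either way with light friction (about 0.06 N m) and stays where it is left; it starts 0.35 to 0.8 rad out of line.
- clamp_pivot (a point): point on the right upright's axis at bore height (120 mm above the bench), about which the right clamp turns; 23 mm from bore_right. The clamp can be pinched from above across its 26 mm width; the upright ends 26 mm above this point. Axes turn with the clamp.
- rest: low white pipette rest, fixed to the bench: two wavy-edged cheeks 8 mm thick, 120 mm apart, 39 mm high, 114 mm long in its x, with four grooves 24 mm apart that run along its y; the two rods lie along its y in the outer grooves (x = -36 and +36 mm). Outside the cheeks the rods are free underneath. Origin on the bench at its middle.
- glass_rod: thin glass stirring rod, 8 mm thick, 200 mm long, lying in the other outer groove; to be left there. Origin under its middle, y along it.
- crucible: white porcelain crucible with a lid, 45 mm wide, 43 mm high, standing between the frame and the bottles behind; to be left alone. Origin under its centre.
- flask: small stoppered conical flask, 54 mm wide, 103 mm high, behind the frame; to be left alone. Origin under its centre.
- dropper: dropper bottle, 38 mm wide, 109 mm high, behind the frame; to be left alone. Origin under its centre.

How it is judged:
On the way, in this order (a step that is already met when the one before it is completed fails the run):
1. the metal rod is lifted off the rest in the gripper (contact force between the fingers and rod above 1 N and contact force between rod and rest below 0.05 N and height (world z) of rod above 0.06 m), for 0.2 s.
2. the rod is through one clamp, its leading end between the two (((angle between the y axis of rod and the y axis of frame, either way round below 0.06 rad and x of rod_end_a in the frame of mid between -0.008 and 0.008 m and z of rod_end_a in the frame of mid between -0.008 and 0.008 m and y of rod_end_a in the frame of mid between -0.047 and 0.047 m) or (angle between the y axis of rod and the y axis of frame, either way round below 0.06 rad and x of rod_end_b in the frame of mid between -0.008 and 0.008 m and z of rod_end_b in the frame of mid between -0.008 and 0.008 m and y of rod_end_b in the frame of mid between -0.047 and 0.047 m))), for 0.05 s.
At the end, for the whole second after the job is handed in: the rod spans both bores: loose clamp within 0.2 rad of in line, the rod's middle within 5 mm of the bore line and 25 mm of halfway between the clamps, aligned within 0.06 rad; it is still (under 20 mm/s), gripped by the fingers (over 2 N) and presses on the frame with under 12 N (angle between the y axis of rod and the y axis of frame, either way round below 0.06 rad and x of rod in the frame of mid between -0.005 and 0.005 m and z of rod in the frame of mid between -0.005 and 0.005 m and y of rod in the frame of mid between -0.025 and 0.025 m and value of joint clamp between -0.2 and 0.2 rad and contact force between rod and frame below 12 N and contact force between the fingers and rod above 2 N and linear speed of rod below 0.02 m/s); the arm keeps its last pose, push and grip.
It fails at once if the glass rod is disturbed (moved over 30 mm) (distance of glass_rod from where it was at the start of the episode above 0.03 m).
It fails at once if the crucible is disturbed (moved over 30 mm or tipped) (distance of crucible from where it was at the start of the episode above 0.03 m or angle between crucible's own z axis and vertical above 0.5 rad).
It fails at once if the flask is disturbed (moved over 30 mm or tipped) (distance of flask from where it was at the start of the episode above 0.03 m or angle between flask's own z axis and vertical above 0.5 rad).
It fails at once if the dropper bottle is disturbed (moved over 30 mm or tipped) (distance of dropper from where it was at the start of the episode above 0.03 m or angle between dropper's own z axis and vertical above 0.5 rad).
It also fails if it takes over 72 s, if anything falls off the work surface, if the arm or the gripper's body presses on something with over 40 N, if the wrist force passes 120 N, or if a joint passes its speed limit or range.

## Working session

There is one attempt and no reset: what is moved stays moved. The work goes in short steps, Python scripts to look and compute and a tool call to move; the robot and the scene stay as the last step left them, time stands still between calls to the robot, and variables do not carry over. Pictures are saved under pics/ and viewed, on a budget of 13 in all, crops included, one or two more only if the job needs it, and the job is handed in when it is done.

Besides the shell and the picture viewer there is one more tool, called as name(argument=value, ...) on one line, values as JSON. play_rows: Moves the arm, as the interface text tells. Its arguments: {"type":"object","properties":{"deltas":{"type":"array"},"force":{"type":"number"}},"required":["deltas"]}

```bash
mkdir -p pics; ls; cat > h.py <<'E'
import numpy as np, cv2
from scipy.spatial.transform import Rotation as Ro
from cell import r
def cam(name):
    s=r.sense(); d=r.get_image(name)
    K=np.array([[d['fx'],0,d['cx']],[0,d['fy'],d['cy']],[0,0,1]])
    if 'hand_eye' in d:
        H=np.array(d['hand_eye']); Rt=Ro.from_rotvec(s['tool_rot']).as_matrix()
        Rc=Rt@H[:3,:3]; c=np.array(s['tcp_pos'])+Rt@H[:3,3]
        R=Rc.T; t=-R@c
    else: R=np.array(d['R']); t=np.array(d['t'])
    return np.array(d['pixels']),K,R,t
def ray(K,R,t,u,v):
    d=R.T@np.linalg.solve(K,[u,v,1]); return -R.T@t,d/np.linalg.norm(d)
def onz(K,R,t,u,v,z):
    c,d=ray(K,R,t,u,v); return c+d*(z-c[2])/d[2]
def proj(K,R,t,X):
    p=K@(R@np.array(X)+t); return p[:2]/p[2]
E
python3 - <<'E'
from h import *
s=r.sense();print(s)
for n in['scene','top']:
    p,K,R,t=cam(n);cv2.imwrite(f'pics/{n}0.png',p);np.savez(f'{n}.npz',K=K,R=R,t=t);print(n,K[0,0],-R.T@t,R[2])
E
```

```text
pics
{'time_s': 0.0, 'joint_pos': array([ 1.13489515e+00,  2.45820492e-01,  1.55902671e+00,  3.41138856e-06,
        1.33876244e+00, -1.74111481e-01]), 'joint_velocities': array([-0.00038398, -0.00071618,  0.00017402, -0.00172503, -0.00010696,
       -0.00163585]), 'tau': array([ 8.57122777e-04, -4.29496300e+01, -3.26134837e+01,  5.01679892e-06,
        5.15264750e-03, -1.41341411e-05]), 'tcp_pos': array([0.16797886, 0.62732058, 0.23016943]), 'tool_rot': array([ 0.20400689,  1.56161848, -0.2070347 ]), 'force': array([ 0.03043533, -0.23655473, -0.63130964]), 'torque': array([-0.00172131,  0.01563139, -0.01536467]), 'width': 0.08537106933032752}
scene 428.42561840142525 [ 0.12703344 -0.46559095  0.87839893] [ 0.40188144  0.54917075 -0.73273651]
top 517.3535147486106 [0.30997377 0.09334426 1.21981863] [ 0.22961391  0.03212418 -0.97275151]
```

View pics/scene0.png

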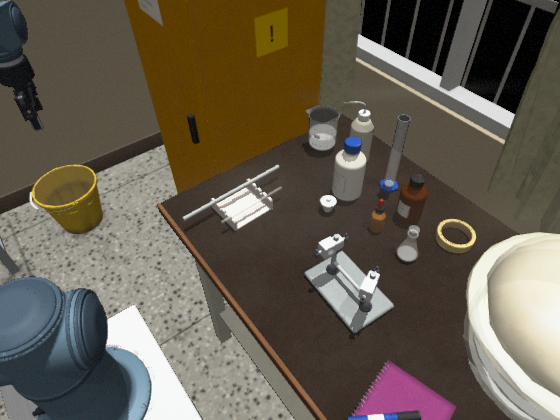

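View pics/top0.png

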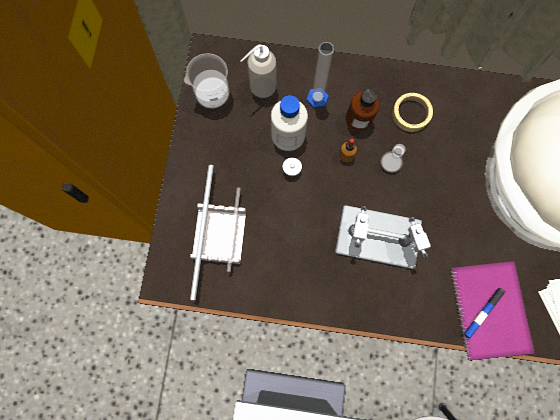

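```bash
python3 - <<'E'
from h import *
d=np.load('top.npz');K,R,t=d['K'],d['R'],d['t'];a=(K,R,t)
for n,(u,v),z in[('rod far',(211,168),.039),('rod near',(194,297),.039),('fc1',(344,206),.016),('fc2',(428,220),.016),('fc3',(416,268),.016),('fc4',(337,254),.016),('glass far',(238,189),.039),('glass near',(229,270),.039)]:
    print(n,onz(*a,u,v,z).round(3))
im=cv2.imread('pics/top0.png')
b=cv2.resize(im[190:280,325:445],None,fx=6.6,fy=6.6,interpolation=cv2.INTER_CUBIC)
cv2.imwrite('pics/c1.png',b)
E
```

```text
rod far [0.668 0.301 0.039]
rod near [0.362 0.287 0.039]
fc1 [ 0.626 -0.027  0.016]
fc2 [ 0.62  -0.229  0.016]
fc3 [ 0.502 -0.209  0.016]
fc4 [ 0.508 -0.023  0.016]
glass far [0.626 0.229 0.039]
glass near [0.433 0.219 0.039]
```

View pics/c1.png

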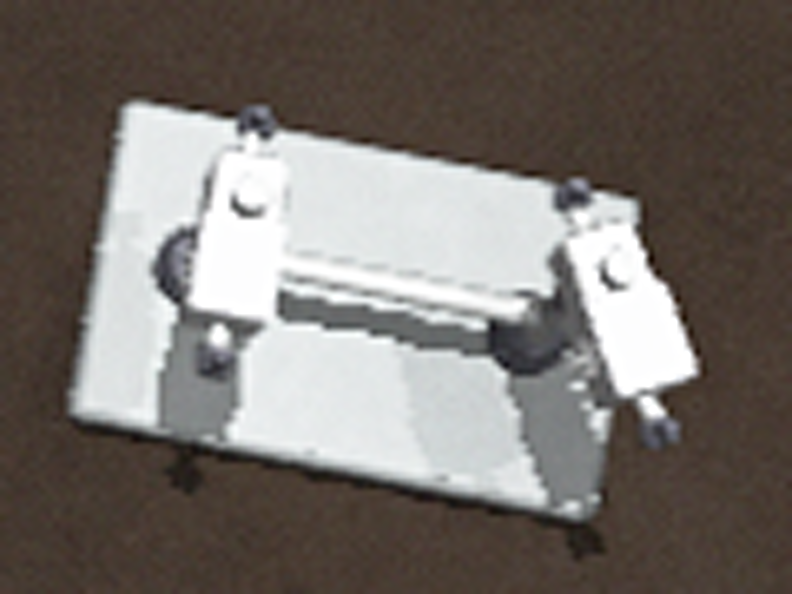

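```bash
python3 - <<'E'
from h import *
d=np.load('top.npz');K,R,t=d['K'],d['R'],d['t'];a=(K,R,t)
P=[onz(*a,u,v,.016) for u,v in [(343.9,205.6),(421.7,221),(414,268.8),(336.4,252.9)]]
print(np.round(P,4), np.mean(P,0))
U=[onz(*a,u,v,.146) for u,v in [(362.9,219.5),(418.6,230.6)]];print(np.round(U,4),np.linalg.norm(U[0]-U[1]))
# clamp right front/back T bar ends at z .12
for n,l in(('L',[(257,125),(213,360)]),('R',[(575,190),(660,435)])):
    A,B=[onz(*a,325+u/6.6,190+v/6.6,.12) for u,v in l]; q=A-B; print(n,A.round(4),B.round(4),np.degrees(np.arctan2(q[1],q[0])),np.linalg.norm(q))
y=U[0]-U[1];print('frame yaw',np.degrees(np.arctan2(-y[0],y[1])))
s=r.sense();print(Ro.from_rotvec(s['tool_rot']).as_matrix().round(3));print(r.get_image('wrist')['hand_eye'])
E
```

```text
[[ 0.6268 -0.0264  0.016 ]
 [ 0.6155 -0.2139  0.016 ]
 [ 0.4992 -0.2049  0.016 ]
 [ 0.5108 -0.0217  0.016 ]] [ 0.56308844 -0.11672298  0.016     ]
[[ 0.5681 -0.0568  0.146 ]
 [ 0.5609 -0.1758  0.146 ]] 0.119249895987291
L [ 0.5982 -0.0603  0.12  ] [ 0.5178 -0.0541  0.12  ] -4.361175878094623 0.08066828107728004
R [ 0.5911 -0.1663  0.12  ] [ 0.5138 -0.2002  0.12  ] 23.66312427533534 0.0844067310585444
frame yaw -3.480408270905312
[[-0.001  0.259  0.966]
 [-0.002  0.966 -0.259]
 [-1.    -0.002 -0.   ]]
[[-1.50879543e-04 -2.86255468e-01  9.58153320e-01 -1.41995508e-01]
 [ 9.99999891e-01  3.80878438e-04  2.71259366e-04  5.64531696e-04]
 [-4.42589416e-04  9.58153256e-01  2.86255379e-01 -7.28037238e-02]
 [ 0.00000000e+00  0.00000000e+00  0.00000000e+00  1.00000000e+00]]
```

play_rows(deltas=[[[-38,0,0,0,-0.675,0.588,-0.3],[-38,0,0,0,-0.675,0.588,-0.3],[-38,0,0,0,-0.675,0.588,-0.3],[-38,0,0,0,-0.675,0.588,-0.3],[-38,0,0,0,-0.675,0.588,-0.3],[-38,0,0,0,-0.675,0.588,-0.3],[-38,0,0,0,-0.675,0.588,-0.3],[-38,0,0,0,-0.675,0.588,-0.3],[-38,0,0,0,-0.675,0.588,-0.3],[-38,0,0,0,-0.675,0.588,-0.3],[-38,0,0,0,-0.675,0.588,-0.3],[-38,0,0,0,-0.675,0.588,-0.3]]])

```text
time_s: 1.15
tcp_pos: [0.3851, 0.1828, 0.2314]
tool_rot: [-0.316, 1.548, 0.314]
force: [0.7, 0.8, 0.5]
width: 0.0555
```

```bash
cat >> h.py <<'E'
def go(p,yaw):
    """numbers for a move: TCP to p, tool down, tool-y yaw in deg"""
    s=r.sense(); M=Ro.from_rotvec(s['tool_rot']).as_matrix()
    c,sn=np.cos(np.radians(yaw)),np.sin(np.radians(yaw))
    T=np.array([[0,c,sn],[0,sn,-c],[-1,0,0]])
    print('t',s['time_s'].__round__(2),'tcp',s['tcp_pos'].round(4),'yaw',np.degrees(np.arctan2(M[1,1],M[0,1])).round(2),'q',s['joint_pos'].round(2),'F',s['force'].round(1),'w',round(s['width'],4))
    print('turn',np.degrees(Ro.from_matrix(M.T@T).as_rotvec()).round(2),'shift',(M.T@(np.array(p)-s['tcp_pos'])).round(4))
E
python3 -c "
from h import *
go([.561,-.176,.23],113.7)"
```

```text
t 1.15 tcp [0.3851 0.1828 0.2314] yaw 113.02 q [ 0.18 -0.31  2.1  -0.    1.35 -1.8 ] F [0.7 0.8 0.5] w 0.0555
turn [-0.68 -0.03  0.06] shift [ 0.0018 -0.399   0.0216]
```

play_rows(deltas=[[[-0.7,0,0,0,-0.399,0.0216,-0.3],[-0.7,0,0,0,-0.399,0.0216,-0.3],[-0.7,0,0,0,-0.399,0.0216,-0.3],[-0.7,0,0,0,-0.399,0.0216,-0.3],[-0.7,0,0,0,-0.399,0.0216,-0.3],[-0.7,0,0,0,-0.399,0.0216,-0.3],[-0.7,0,0,0,-0.399,0.0216,-0.3],[-0.7,0,0,0,-0.399,0.0216,-0.3],[-0.7,0,0,0,-0.399,0.0216,-0.3],[-0.7,0,0,0,-0.399,0.0216,-0.3],[-0.7,0,0,0,-0.399,0.0216,-0.3],[-0.7,0,0,0,-0.399,0.0216,-0.3]]])

```text
time_s: 2.15
tcp_pos: [0.5609, -0.1771, 0.231]
tool_rot: [-0.323, 1.548, 0.323]
force: [0.1, 0.1, -1.4]
width: 0.0552
```

```bash
python3 -c "
from h import *
go([.561,-.176,.23],113.7)
p,K,R,t=cam('wrist');np.savez('w1.npz',K=K,R=R,t=t);cv2.imwrite('pics/w1.png',p)
for X in ([.561,-.176,.146],[.568,-.0568,.146]): print(proj(K,R,t,X))
"
```

```text
t 2.15 tcp [ 0.5609 -0.1771  0.231 ] yaw 113.6 q [-0.5   0.1   1.72 -0.    1.32 -2.48] F [ 0.1  0.1 -1.4] w 0.0552
turn [-0.1  -0.08 -0.01] shift [0.001  0.001  0.0005]
[277.42945808 213.79803821]
[433.96563822 289.74525921]
```

View pics/w1.png

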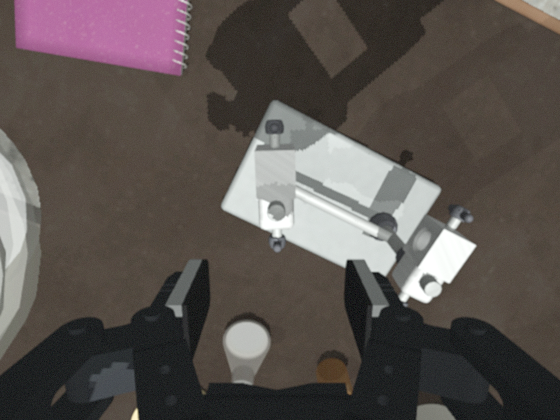

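```bash
python3 -c "
from h import *
d=np.load('w1.npz');a=(d['K'],d['R'],d['t'])
A=onz(*a,277,210,.146);B=onz(*a,432,289,.146);print(A,B,np.linalg.norm(A-B),np.degrees(np.arctan2(-(B-A)[0],(B-A)[1])))
g=onz(*a,275,127,.12)-onz(*a,277.5,242,.12);print(np.degrees(np.arctan2(-g[1],-g[0])),np.linalg.norm(g))
p=A.copy();p[2]=.110;go(p,114)"
```

```text
[ 0.55878571 -0.17726832  0.146     ] [ 0.56804381 -0.05831194  0.146     ] 0.11931609674827344 -4.450227757587796
24.818889264320166 0.08216252584764674
t 2.2 tcp [ 0.5606 -0.1759  0.2311] yaw 113.68 q [-0.5   0.1   1.72 -0.    1.32 -2.48] F [-0.9  0.2 -0.7] w 0.0558
turn [-0.32 -0.07 -0.02] shift [ 0.1211 -0.0005 -0.0021]
```

play_rows(deltas=[[[-1,0,0,0.04,-0.0005,-0.002,-0.3],[-1,0,0,0.08,-0.0005,-0.002,-0.3],[-1,0,0,0.121,-0.0005,-0.002,-0.3],[-1,0,0,0.121,-0.0005,-0.002,-0.3],[-1,0,0,0.121,-0.0005,-0.002,0.6],[-1,0,0,0.121,-0.0005,-0.002,0.6],[-1,0,0,0.121,-0.0005,-0.002,0.6],[-1,0,0,0.121,-0.0005,-0.002,0.6],[-1,0,0,0.121,-0.0005,-0.002,0.6],[-1,0,0,0.121,-0.0005,-0.002,0.6]]], force=25)

```text
time_s: 3.03
tcp_pos: [0.5609, -0.1781, 0.1136]
tool_rot: [-0.34, 1.541, 0.335]
force: [0.2, -0.4, 7.2]
width: 0.0251
```

```bash
python3 -c "
from h import *
go([.5588,-.1773,.11],86)"
```

```text
t 3.03 tcp [ 0.5609 -0.1781  0.1136] yaw 114.68 q [-0.5   0.23  1.8  -0.    1.1  -2.5 ] F [ 0.2 -0.4  7.2] w 0.0251
turn [28.68  0.19  0.19] shift [ 0.0036  0.0016 -0.0015]
```

play_rows(deltas=[[[6,0,0,0,0,0,0.6],[12,0,0,0,0,0,0.6],[18,0,0,0,0,0,0.6],[24,0,0,0,0,0,0.6],[28.7,0,0,0,0,0,0.6],[28.7,0,0,0,0,0,0.6],[28.7,0,0,0,0,0,0.6],[28.7,0,0,0,0,0,-0.3],[28.7,0,0,0,0,0,-0.3],[28.7,0,0,0,0,0,-0.3],[28.7,0,0,-0.05,0,0,-0.3],[28.7,0,0,-0.1,0,0,-0.3]]])

```text
time_s: 4.03
tcp_pos: [0.5587, -0.177, 0.1952]
tool_rot: [0.055, 1.572, -0.054]
force: [0.7, -0.3, 0.3]
width: 0.0555
```

```bash
python3 -c "
from h import *
go([.5,0,.29],86)"
```

```text
t 4.03 tcp [ 0.5587 -0.177   0.1952] yaw 86.01 q [-0.5   0.13  1.75 -0.    1.26 -2.  ] F [ 0.7 -0.3  0.3] w 0.0555
turn [ 0.01 -0.13 -0.02] shift [-0.0946  0.1725 -0.0711]
```

play_rows(deltas=[[[0,0,0,-0.07,0.059,-0.043,-0.3],[0,0,0,-0.075,0.059,-0.043,-0.3],[0,0,0,-0.075,0.059,-0.043,-0.3],[0,0,0,-0.075,0.059,-0.043,-0.3],[0,0,0,-0.075,0.059,-0.043,-0.3]]])

```text
time_s: 4.45
tcp_pos: [0.5205, -0.1151, 0.2717]
tool_rot: [0.053, 1.569, -0.055]
force: [-0.4, 0.0, -1.0]
width: 0.0555
```

```bash
python3 -c "
from h import *
go([.561,-.176,.23],86)
p,K,R,t=cam('wrist');np.savez('w2.npz',K=K,R=R,t=t)
us=[proj(K,R,t,X) for X in ([.559,-.177,.13],[.567,-.058,.13])];print(us)
c=np.mean(us,0).astype(int);x0=max(0,c[0]-170);y0=max(0,c[1]-150);q=p[y0:y0+225,x0:x0+340];print(x0,y0,q.shape)
cv2.imwrite('pics/w2.png',cv2.resize(q,None,fx=2.3,fy=2.3,interpolation=cv2.INTER_CUBIC))
cv2.imwrite('pics/w2full.png',p)
"
```

```text
t 4.45 tcp [ 0.5205 -0.1151  0.2717] yaw 86.08 q [-0.43 -0.06  1.81 -0.    1.39 -1.93] F [-0.4  0.  -1. ] w 0.0555
turn [0.08 0.05 0.06] shift [ 0.0418 -0.0579  0.0445]
[array([203.69776849, 241.61070902]), array([349.88097989, 241.56354907])]
106 91 (225, 340, 3)
```

View pics/w2.png

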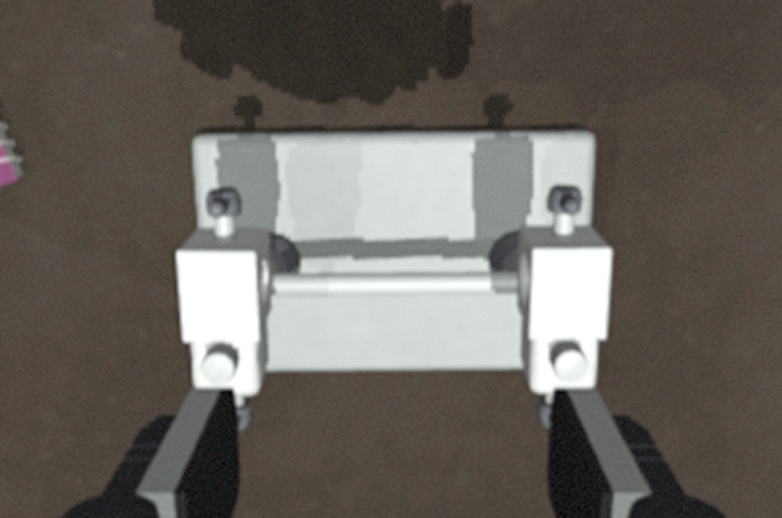

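```bash
python3 -c "
from h import *
d=np.load('w2.npz');a=(d['K'],d['R'],d['t'])
f=lambda u,v,z:onz(*a,106+u/2.3,91+v/2.3,z)
for z,l in((.146,[(221,355),(569,355)]),(.12,[(223,202),(564,200)]),(.137,[(177,251),(260,253),(531,250),(611,248)]),(.016,[(195,133),(594,132),])):
  P=[f(*q,z) for q in l];print(z,np.round(P,4).tolist(),np.linalg.norm(P[0]-P[-1]),np.degrees(np.arctan2(*-(P[-1]-P[0])[:2]*[1,-1])))
go([.41,.287,.2],90)
"
```

```text
0.146 [[0.5557, -0.1748, 0.146], [0.5636, -0.0582, 0.146]] 0.11684588679437433 -3.865205807420883
0.12 [[0.509, -0.1733, 0.12], [0.5163, -0.0545, 0.12]] 0.11902005132718799 -3.5336320495053255
0.137 [[0.5211, -0.187, 0.137], [0.5237, -0.1594, 0.137], [0.5287, -0.0688, 0.137], [0.5298, -0.0422, 0.137]] 0.14511287358932082 -3.4620076465428853
0.016 [[0.4974, -0.2047, 0.016], [0.5094, -0.0208, 0.016]] 0.18427451052912 -3.7383258806854758
t 4.5 tcp [ 0.5201 -0.1154  0.27  ] yaw 86.04 q [-0.43 -0.06  1.82 -0.    1.39 -1.93] F [-0.2 -0.1 -1.2] w 0.0548
turn [-3.96 -0.13 -0.01] shift [ 0.0704  0.3938 -0.1375]
```

play_rows(deltas=[[[-6.5,0,0,0.05,0.397,-0.118,-0.3],[-6.5,0,0,0.05,0.397,-0.118,-0.3],[-6.5,0,0,0.05,0.397,-0.118,-0.3],[-6.5,0,0,0.05,0.397,-0.118,-0.3],[-6.5,0,0,0.05,0.397,-0.118,-0.3],[-6.5,0,0,0.05,0.397,-0.118,-0.3],[-6.5,0,0,0.05,0.397,-0.118,-0.3],[-6.5,0,0,0.05,0.397,-0.118,-0.3],[-6.5,0,0,0.05,0.397,-0.118,-0.3],[-6.5,0,0,0.05,0.397,-0.118,-0.3],[-6.5,0,0,0.05,0.397,-0.118,-0.3],[-6.5,0,0,0.05,0.397,-0.118,-0.3]]])

```text
time_s: 5.5
tcp_pos: [0.4286, 0.2898, 0.2177]
tool_rot: [-0.039, 1.577, 0.036]
force: [-0.1, -0.8, 0.2]
width: 0.0552
```

```bash
python3 -c "
from h import *
go([.405,.289,.02],92.6)
p,K,R,t=cam('wrist');np.savez('w3.npz',K=K,R=R,t=t)
print([proj(K,R,t,X) for X in ([.362,.287,.039],[.668,.301,.039],[.405,.289,.039])])
cv2.imwrite('pics/w3.png',p)
"
```

```text
t 5.5 tcp [0.4286 0.2898 0.2177] yaw 92.73 q [ 0.37 -0.05  1.9   0.    1.3  -1.24] F [-0.1 -0.8  0.2] w 0.0552
turn [ 0.13 -0.37  0.09] shift [ 0.1978  0.0007 -0.0224]
[array([276.85669703, 103.2826645 ]), array([276.12183274, 403.34323075]), array([276.76766584, 155.11441694])]
```

View pics/w3.png

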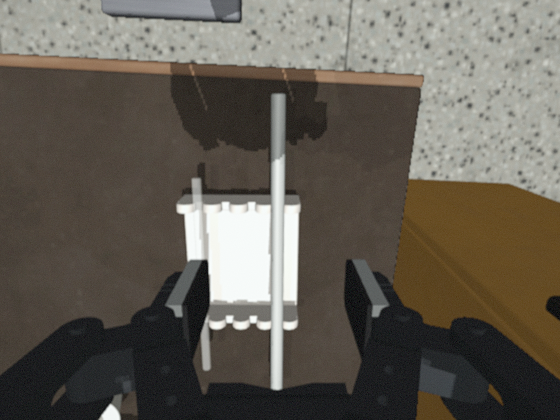

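```bash
python3 -c "
from h import *
d=np.load('w3.npz');a=(d['K'],d['R'],d['t'])
A=onz(*a,278.5,95,.039);B=onz(*a,276.5,385,.039);u=(B-A)/np.linalg.norm(B-A);print(A,B,np.degrees(np.arctan2(u[1],u[0])))
for p in((240,204),(237,318)): print(onz(*a,*p,.035))
m=A+u*.16;print('mid',m)
g=A+u*.05;g[2]=.02;print(g)
go(g,90+np.degrees(np.arctan2(u[1],u[0])))
"
```

```text
[0.35536094 0.28803498 0.039     ] [0.64449155 0.3002717  0.039     ] 2.4234526883302245
[0.45149736 0.25791252 0.035     ]
[0.56948381 0.2573659  0.035     ]
mid [0.51521783 0.29480052 0.039     ]
[0.40531622 0.29014921 0.02      ]
t 5.55 tcp [0.4293 0.2887 0.2182] yaw 92.6 q [ 0.37 -0.05  1.9   0.    1.3  -1.24] F [ 0.6 -1.3  0.3] w 0.0553
turn [ 0.18 -0.31  0.08] shift [ 0.1984  0.0028 -0.0228]
```

play_rows(deltas=[[[0,0,0,0.04,0.0028,-0.0228,-0.3],[0,0,0,0.08,0.0028,-0.0228,-0.3],[0,0,0,0.12,0.0028,-0.0228,-0.3],[0,0,0,0.15,0.0028,-0.0228,-0.3],[0,0,0,0.18,0.0028,-0.0228,-0.3],[0,0,0,0.197,0.0028,-0.0228,-0.3],[0,0,0,0.197,0.0028,-0.0228,1],[0,0,0,0.197,0.0028,-0.0228,1],[0,0,0,0.197,0.0028,-0.0228,1],[0,0,0,0.197,0.0028,-0.0228,1],[0,0,0,0.197,0.0028,-0.0228,1],[0,0,0,0.197,0.0028,-0.0228,1]]], force=90)

```text
time_s: 6.55
tcp_pos: [0.4069, 0.2905, 0.023]
tool_rot: [-0.036, 1.572, 0.035]
force: [1.3, -1.3, 2.5]
width: 0.009
```

play_rows(deltas=[[[0,0,0,0,0,0,1],[0,0,0,-0.01,0,0,1],[0,0,0,-0.02,0,0,1],[0,0,0,-0.04,0,0,1],[0,0,0,-0.06,0,0,1],[0,0,0,-0.09,0,0,1],[0,0,0,-0.12,0,0,1],[0,0,0,-0.16,0,0,1],[0,0,0,-0.19,0,0,1],[0,0,0,-0.19,0,0,1]]])

```text
time_s: 7.38
tcp_pos: [0.4108, 0.2924, 0.2218]
tool_rot: [-0.032, 1.559, 0.04]
force: [1.0, -0.1, 0.4]
width: 0.009
```

```bash
python3 -c "
from h import *
go([.55,.25,.21],-3.7)"
```

```text
t 7.38 tcp [0.4108 0.2924 0.2218] yaw 92.63 q [ 0.39 -0.1   1.94  0.    1.29 -1.22] F [ 1.  -0.1  0.4] w 0.009
turn [96.32  0.29 -0.78] shift [ 0.0132 -0.0487  0.137 ]
```

```bash
python3 -c "
from h import *
p,K,R,t=cam('wrist');cv2.imwrite('pics/w4.png',p)
q,_,_,_=cam('scene');cv2.imwrite('pics/j.png',np.hstack([cv2.resize(p,(400,300)),cv2.resize(q[120:330,100:380],(400,300))]))
"
```

```text
(no output)
```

View pics/j.png

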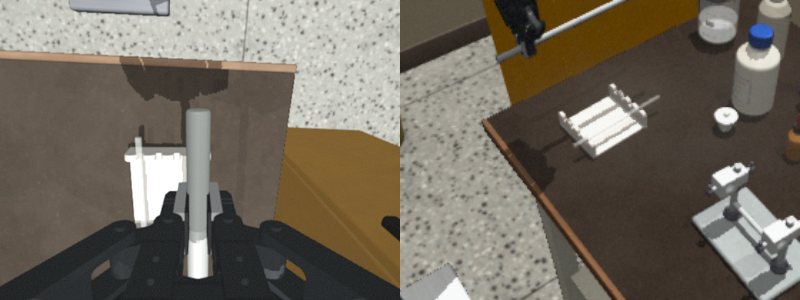

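play_rows(deltas=[[[7,0,0,0.002,-0.005,0.015,1],[14,0,0,0.002,-0.01,0.03,1],[21,0,0,0.002,-0.015,0.04,1],[28,0,0,0.002,-0.02,0.05,1],[35,0,0,0.002,-0.025,0.06,1],[42,0,0,0.002,-0.03,0.075,1],[49,0,0,0.002,-0.035,0.09,1],[56,0,0,0.002,-0.04,0.1,1],[63,0,0,0.002,-0.045,0.115,1],[70,0,0,0.002,-0.05,0.13,1],[77,0.1,-0.3,0.002,-0.055,0.14,1],[84,0.2,-0.6,0.002,-0.055,0.151,1]]])

```text
time_s: 8.48
tcp_pos: [0.5605, 0.242, 0.2112]
tool_rot: [1.094, 1.279, -1.113]
force: [-0.4, 0.6, -1.0]
width: 0.0087
```

```bash
python3 -c "
from h import *
go([.5645,.2448,.2],-3.7)"
```

```text
t 8.48 tcp [0.5605 0.242  0.2112] yaw 8.22 q [ 0.22  0.18  1.67 -0.    1.3   0.08] F [-0.4  0.6 -1. ] w 0.0087
turn [11.92  0.28  0.65] shift [ 0.0111  0.0045 -0.0023]
```

play_rows(deltas=[[[6,0.1,0.3,0.02,0.0045,-0.0023,1],[11.9,0.2,0.6,0.04,0.0045,-0.0023,1],[11.9,0.2,0.6,0.06,0.0045,-0.0023,1],[11.9,0.2,0.6,0.06,0.0045,-0.0023,1],[11.9,0.2,0.6,0.06,0.0045,-0.0023,1]]])

```text
time_s: 8.9
tcp_pos: [0.562, 0.2443, 0.1486]
tool_rot: [1.251, 1.181, -1.262]
force: [0.4, -0.5, -0.3]
width: 0.0089
```

```bash
python3 -c "
from h import *
go([.5645,.2448,.101],-3.7)
ims=[]
for n in('wrist','scene','top'):
  p,K,R,t=cam(n);np.savez(n+'5.npz',K=K,R=R,t=t);cv2.imwrite(f'pics/{n}5.png',p)
  fy=np.array([.0645,.998,0]);g=np.array([.5645,.2448,.170])
  P=[proj(K,R,t,X).round(0) for X in(g,g+fy*.052,g-fy*.268,[.5412,-.1155,.12])];print(n,P)
  if n=='scene': ims.append(cv2.resize(p[140:290,230:430],(800,600),interpolation=cv2.INTER_CUBIC))
cv2.imwrite('pics/s5c.png',ims[0])
"
```

```text
t 8.9 tcp [0.562  0.2443 0.1486] yaw -3.66 q [ 0.23  0.25  1.71 -0.    1.19  0.29] F [ 0.4 -0.5 -0.3] w 0.0089
turn [0.04 0.17 0.35] shift [ 0.0476  0.0027 -0.0008]
wrist [array([283., 302.]), array([284., 161.]), array([280., 716.]), array([279., 681.])]
scene [array([256., 157.]), array([246., 146.]), array([319., 224.]), array([344., 266.])]
top [array([221., 199.]), array([197., 194.]), array([347., 225.]), array([387., 238.])]
```

View pics/wrist5.png

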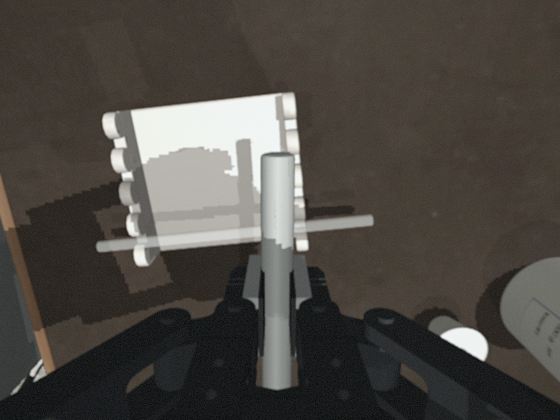

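View pics/s5c.png

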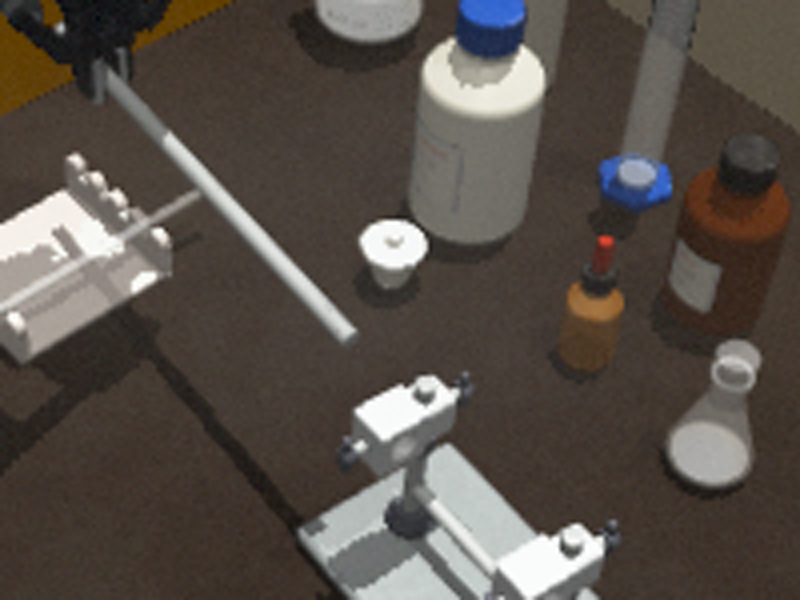

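```bash
python3 -c "
import cv2
p=cv2.imread('pics/top5.png');cv2.imwrite('pics/t5c.png',cv2.resize(p[170:275,300:440],(800,600),interpolation=cv2.INTER_CUBIC))"
```

```text
(no output)
```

View pics/t5c.png

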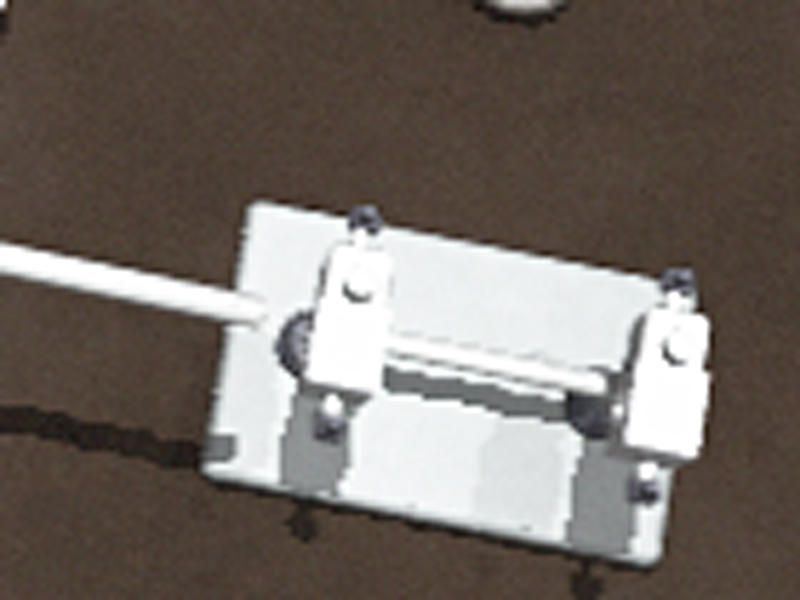

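```bash
python3 -c "
from h import *
C={n:(lambda d:(d['K'],d['R'],d['t']))(np.load(n+'5.npz')) for n in('scene','top')}
def tri(s,q):
  s=np.array([230+s[0]/4,140+s[1]/4]);q=np.array([300+q[0]/5.714,170+q[1]/5.714])
  c1,d1=ray(*C['scene'],*s);c2,d2=ray(*C['top'],*q)
  A=np.stack([d1,-d2],1);k=np.linalg.lstsq(A,c2-c1,rcond=None)[0];p,w=c1+k[0]*d1,c2+k[1]*d2
  return ((p+w)/2).round(4),np.linalg.norm(p-w).round(4)
for n,s,q in(('rodend',(346,333),(268,311)),('UL',(426,382),(360,279)),('UR',(573,534),(680,342)),('TLf',(346,453),(330,418)),('TLb',(463,386),(366,218)),('TRb',(612,535),(678,282))): print(n,tri(s,q))
a=C['top'];P=[onz(*a,300+u/5.714,170+v/5.714,.167) for u,v in((0,258),(268,311))];print(P,np.degrees(np.arctan2(*((P[0]-P[1])[:2]))))
T=[onz(*a,300+u/5.714,170+v/5.714,.12) for u,v in((330,418),(645,488),(366,218),(678,282))];print(np.round(T,4))
U=[onz(*a,300+u/5.714,170+v/5.714,.146) for u,v in((360,280),(680,343))];print(np.round(U,4))
"
```

```text
rodend (array([ 0.5443, -0.0203,  0.1725]), np.float64(0.0052))
UL (array([ 0.5693, -0.0567,  0.146 ]), np.float64(0.0005))
UR (array([ 0.5622, -0.1763,  0.146 ]), np.float64(0.0008))
TLf (array([ 0.5187, -0.0537,  0.1205]), np.float64(0.0046))
TLb (array([ 0.5981, -0.0593,  0.1237]), np.float64(0.002))
TRb (array([ 0.5912, -0.1799,  0.1229]), np.float64(0.0002))
[array([0.55372262, 0.07703426, 0.167     ]), array([ 0.54791964, -0.02203518,  0.167     ])] 3.3522658965536576
[[ 0.5209 -0.0548  0.12  ]
 [ 0.5112 -0.1745  0.12  ]
 [ 0.6    -0.0603  0.12  ]
 [ 0.5919 -0.1805  0.12  ]]
[[ 0.5692 -0.0569  0.146 ]
 [ 0.5622 -0.1766  0.146 ]]
```

play_rows(deltas=[[[0,0.2,0.3,0.01,0.001,0,1],[0,0.2,0.3,0.02,0.001,0,1],[0,0.2,0.3,0.03,0.001,0,1],[0,0.2,0.3,0.04,0.001,0,1],[0,0.2,0.3,0.0476,0.001,0.005,1],[0,0.2,0.3,0.0476,0.001,0.01,1],[0,0.2,0.3,0.0476,0.001,0.01,1],[0,0.2,0.3,0.0476,0.001,0.01,1]]])

```text
time_s: 9.72
tcp_pos: [0.5653, 0.2344, 0.1051]
tool_rot: [1.262, 1.175, -1.25]
force: [0.1, 0.5, -0.3]
width: 0.0084
```

```bash
python3 -c "
from h import *
go([.563,.2348,.101],-3.6)
q=[]
for n,(x,y) in(('scene',(295,205)),('top',(320,200))):
  p,K,R,t=cam(n);cv2.imwrite(f'pics/{n}6.png',p);q.append(cv2.resize(p[y:y+75,x:x+50],(400,600),interpolation=cv2.INTER_CUBIC))
  fy=np.array([.063,.998,0]);g=r.sense()['tcp_pos']+[0,0,.019]
  P=[(proj(K,R,t,X)-(x,y))*8 for X in(g-fy*.1,g-fy*.268,[.542,-.1155,.12]+fy*.073)];print(n,np.round(P))
cv2.imwrite('pics/j6.png',np.hstack(q))
"
```

```text
t 9.72 tcp [0.5653 0.2344 0.1051] yaw -3.71 q [0.21 0.29 1.74 0.   1.09 0.27] F [ 0.1  0.5 -0.3] w 0.0084
turn [-0.11 -0.16 -0.4 ] shift [ 0.0041 -0.0024 -0.0003]
scene [[-114.  -80.]
 [ 215.  275.]
 [ 231.  310.]]
top [[-376.  106.]
 [ 234.  230.]
 [ 267.  246.]]
```

View pics/j6.png

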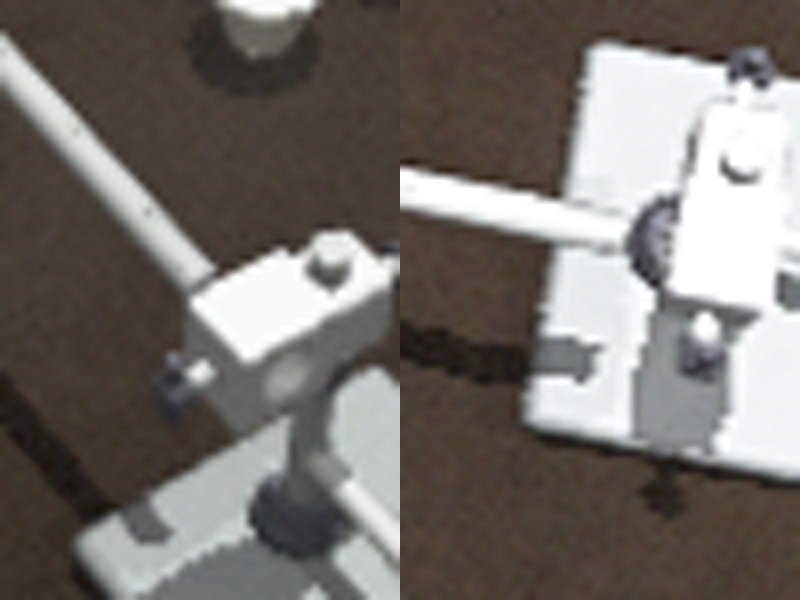

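play_rows(deltas=[[[0,0,0,0.001,0,0,1],[0,0,0,0.001,0,0,1]]])

```text
time_s: 9.98
tcp_pos: [0.566, 0.2349, 0.1052]
tool_rot: [1.263, 1.174, -1.248]
force: [0.5, -0.4, -0.9]
width: 0.0089
```

```bash
python3 -c "
from h import *
L=[]
for i in range(6):
  cam('scene');s=r.sense();L.append(np.r_[s['tcp_pos'],np.degrees((Ro.from_rotvec(s['tool_rot'])*Ro.from_rotvec([1.262,1.175,-1.25]).inv()).as_rotvec())])
L=np.array(L);print(L.mean(0).round(4),L.std(0).round(4));go([.563,.2348,.101],-3.6)"
```

```text
[ 0.5657  0.2349  0.1049  0.0021 -0.0818  0.0248] [0.0001 0.     0.0001 0.0033 0.0125 0.0013]
t 10.28 tcp [0.5656 0.2348 0.1048] yaw -3.67 q [0.21 0.3  1.74 0.   1.09 0.27] F [ 0.1 -0.  -1. ] w 0.0087
turn [-0.07 -0.18 -0.46] shift [ 0.0037 -0.0027  0.0002]
```

```bash
python3 -c "
from h import *
fy=np.array([.0635,.998,0]);fx=np.array([.998,-.0635,0])
m=np.array([.542,-.1155,.12])
for n,(x,y) in(('scene',(295,205)),('top',(320,200))):
  p,K,R,t=cam(n)
  f=lambda X:((proj(K,R,t,X)-(x,y))*8).round(0)
  u=m+fy*.06+fx*.023
  print(n,'bore in face',f(m+fy*.047),'uptop',f(u+[0,0,.026]),'Tf',f(m+fy*.06-fx*.031),'Tb',f(m+fy*.06+fx*.054),'clamp front top L,R',f(m+fy*.073-fx*.016+[0,0,.017]),f(m+fy*.047-fx*.016+[0,0,.017]))
  b=f(m+fy*.06);print('per 2mm x,z',f(m+fy*.06+fx*.01)-b,f(m+fy*.06+[0,0,.01])-b)
"
```

```text
scene bore in face [288. 372.] uptop [332. 246.] Tf [169. 391.] Tb [412. 256.] clamp front top L,R [188. 298.] [245. 361.]
per 2mm x,z [ 29. -16.] [  3. -22.]
top bore in face [362. 265.] uptop [344. 154.] Tf [295. 367.] Tb [348.  66.] clamp front top L,R [266. 292.] [363. 311.]
per 2mm x,z [  6. -36.] [ 5. -7.]
```

play_rows(deltas=[[[0,-0.7,-0.4,0.003,0.0005,0,1],[0,-0.7,-0.4,0.003,0.0005,0,1],[0,-0.7,-0.4,0.003,0.0005,0,1],[0,-0.7,-0.4,0.003,0.0005,0,1]]])

```text
time_s: 10.72
tcp_pos: [0.5661, 0.2348, 0.1016]
tool_rot: [1.25, 1.171, -1.26]
force: [-0.7, 0.3, -0.6]
width: 0.0087
```

```bash
python3 -c "
from h import *
cam('scene');go([.5657,.2348,.102],-3.6)"
```

```text
t 10.77 tcp [0.5661 0.2348 0.1016] yaw -3.67 q [ 0.21  0.31  1.74 -0.01  1.1   0.28] F [-0.4 -0.5 -1.5] w 0.0091
turn [-0.07  0.52 -0.05] shift [-0.0004 -0.0004  0.    ]
```

play_rows(deltas=[[[0,0,0,0,0,0.005,1],[0,0,0,0,0,0.01,1],[0,0,0,0,0,0.014,1],[0,0,0,0,0,0.018,1],[0,0,0,0,0,0.022,1],[0,0,0,0,0,0.026,1],[0,0,0,0,0,0.026,1]]])

```text
time_s: 11.35
tcp_pos: [0.5644, 0.208, 0.1018]
tool_rot: [1.25, 1.171, -1.261]
force: [-0.1, 0.0, -1.2]
width: 0.0089
```

```bash
cat > ck.py <<'E'
from h import *
import sys
p,K,R,t=cam('scene');cv2.imwrite('pics/sc.png',p);go([float(sys.argv[1]),float(sys.argv[2]),float(sys.argv[3])],-3.65)
print('torque',r.sense()['torque'].round(2))
E
python3 ck.py .5645 .209 .102
```

```text
t 11.4 tcp [0.5645 0.2084 0.1019] yaw -3.72 q [ 0.17  0.28  1.77 -0.01  1.09  0.24] F [ 0.6 -0.5 -0.7] w 0.0089
turn [-0.07  0.52 -0.04] shift [-0.0001  0.     -0.0006]
torque [ 0.06  0.04 -0.01]
```

play_rows(deltas=[[[0,0,0,0,0,0.005,1],[0,0,0,0,0,0.01,1],[0,0,0,0,0,0.015,1],[0,0,0,0,0,0.02,1],[0,0,0,0.0003,0,0.025,1],[0,0,0,0.0003,0,0.03,1],[0,0,0,0.0003,0,0.035,1],[0,0,0,0.0004,0,0.04,1],[0,0,0,0.0004,0,0.045,1],[0,0,0,0.0004,0,0.05,1],[0,0,0,0.0004,0,0.05,1]]])

```text
time_s: 12.32
tcp_pos: [0.5612, 0.1575, 0.1019]
tool_rot: [1.251, 1.17, -1.262]
force: [-0.0, -0.7, -1.2]
width: 0.009
```

```bash
python3 ck.py .5613 .159 .102; python3 -c "
import cv2
p=cv2.imread('pics/sc.png');cv2.imwrite('pics/s7.png',cv2.resize(p[210:310,305:405],(600,600),interpolation=cv2.INTER_CUBIC))"
```

```text
t 12.37 tcp [0.5612 0.158  0.102 ] yaw -3.76 q [ 0.08  0.24  1.81 -0.01  1.08  0.15] F [0.1 0.1 0.1] w 0.0091
turn [-0.11  0.52 -0.05] shift [-0.0001 -0.     -0.001 ]
torque [ 0.09  0.03 -0.04]
```

View pics/s7.png

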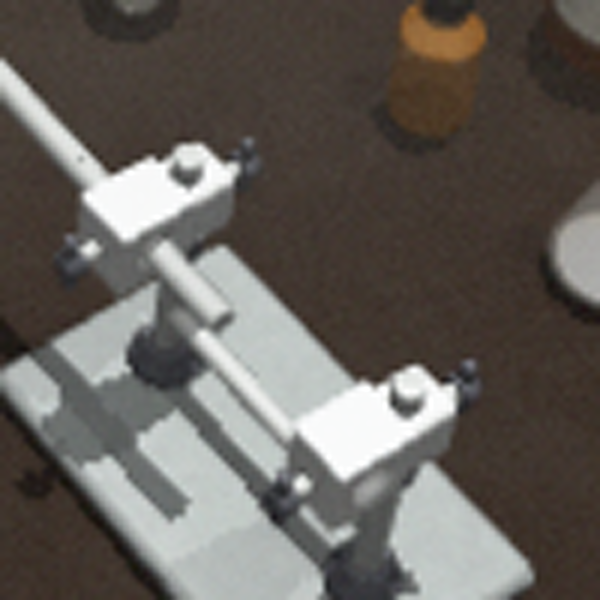

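```bash
python3 -c "
from h import *
fy=np.array([.0635,.998,0]);m=np.array([.542,-.1155,.12])
p,K,R,t=cam('scene');f=lambda X:((proj(K,R,t,X)-(305,210))*6).round(0)
for o in(.1,.073,.047,.0,-.047,-.073): print(o,f(m+fy*o))
g=p.astype(int).sum(2)
for u0 in(308,312,316,336,338,340):print(u0,[(v,int(g[v,u0])) for v in range(int(210+(proj(K,R,t,m)[1]-210)+(u0-proj(K,R,t,m)[0])*1.08)-6,int(210+(proj(K,R,t,m)[1]-210)+(u0-proj(K,R,t,m)[0])*1.08)+7)])
"
```

```text
0.1 [ 70. 156.]
0.073 [113. 203.]
0.047 [156. 249.]
0.0 [237. 337.]
-0.047 [323. 431.]
-0.073 [373. 485.]
308 [(220, 180), (221, 196), (222, 219), (223, 543), (224, 654), (225, 668), (226, 657), (227, 599), (228, 505), (229, 386), (230, 255), (231, 192), (232, 181)]
312 [(225, 186), (226, 199), (227, 415), (228, 602), (229, 671), (230, 673), (231, 638), (232, 557), (233, 445), (234, 316), (235, 208), (236, 179), (237, 180)]
316 [(229, 194), (230, 180), (231, 279), (232, 579), (233, 670), (234, 674), (235, 662), (236, 595), (237, 503), (238, 374), (239, 234), (240, 178), (241, 182)]
336 [(251, 229), (252, 188), (253, 303), (254, 582), (255, 668), (256, 664), (257, 659), (258, 589), (259, 507), (260, 382), (261, 305), (262, 367), (263, 419)]
338 [(253, 546), (254, 594), (255, 533), (256, 609), (257, 659), (258, 670), (259, 663), (260, 601), (261, 524), (262, 412), (263, 321), (264, 373), (265, 675)]
340 [(255, 581), (256, 582), (257, 509), (258, 592), (259, 655), (260, 662), (261, 667), (262, 608), (263, 428), (264, 272), (265, 469), (266, 660), (267, 703)]
```

play_rows(deltas=[[[-0.1,0,0,0,0,0.005,1],[-0.1,0,0,0,0,0.01,1],[-0.1,0,0,0,0,0.015,1],[-0.1,0,0,0,0,0.02,1],[-0.1,0,0,0.0003,0,0.025,1],[-0.1,0,0,0.0003,0,0.03,1],[-0.1,0,0,0.0003,0,0.034,1],[-0.1,0,0,0.0004,0,0.038,1],[-0.1,0,0,0.0004,0,0.042,1],[-0.1,0,0,0.0004,0,0.046,1],[-0.1,0,0,0.0004,0,0.046,1]]])

```text
time_s: 13.33
tcp_pos: [0.5582, 0.1117, 0.102]
tool_rot: [1.25, 1.171, -1.26]
force: [-1.4, 0.5, -0.3]
width: 0.0089
```

```bash
python3 ck.py .5585 .112 .102
```

```text
t 13.38 tcp [0.5583 0.1119 0.102 ] yaw -3.67 q [ 0.    0.21  1.85 -0.01  1.08  0.07] F [-0.4 -0.5 -0.6] w 0.0089
turn [-0.02  0.53 -0.05] shift [-0.      0.0002 -0.0001]
torque [ 0.01  0.08 -0.12]
```

Still force-free; the end is near the right clamp's mouth. Advance slowly through it.

play_rows(deltas=[[[0,0,0,0,0.0002,0.003,1],[0,0,0,0,0.0002,0.006,1],[0,0,0,0,0.0002,0.009,1],[0,0,0,0,0.0002,0.012,1],[0,0,0,0.0002,0.0002,0.015,1],[0,0,0,0.0002,0.0002,0.018,1],[0,0,0,0.0002,0.0002,0.021,1],[0,0,0,0.0002,0.0002,0.024,1],[0,0,0,0.0002,0.0002,0.024,1]]])

```text
time_s: 14.13
tcp_pos: [0.5569, 0.0874, 0.102]
tool_rot: [1.25, 1.171, -1.261]
force: [0.2, -1.1, -0.6]
width: 0.0091
```

```bash
python3 ck.py .557 .088 .102
```

```text
t 14.18 tcp [0.5569 0.0875 0.102 ] yaw -3.69 q [-0.04  0.2   1.87 -0.01  1.07  0.03] F [-0.6 -0.1 -1.3] w 0.0091
turn [-0.04  0.55 -0.04] shift [ 0.      0.0001 -0.0005]
torque [-0.04  0.1  -0.13]
```

play_rows(deltas=[[[0,0,0,0,0.0001,0.004,1],[0,0,0,0,0.0001,0.008,1],[0,0,0,0,0.0001,0.012,1],[0,0,0,0,0.0001,0.016,1],[0,0,0,0.0002,0.0001,0.021,1],[0,0,0,0.0002,0.0001,0.026,1],[0,0,0,0.0003,0.0001,0.031,1],[0,0,0,0.0003,0.0001,0.036,1],[0,0,0,0.0004,0.0001,0.041,1],[0,0,0,0.0004,0.0001,0.046,1],[0,0,0,0.0004,0.0001,0.046,1]]])

```text
time_s: 15.1
tcp_pos: [0.554, 0.0405, 0.1021]
tool_rot: [1.249, 1.17, -1.262]
force: [-1.3, -0.7, 0.2]
width: 0.0088
```

```bash
python3 ck.py .5545 .0415 .102
```

```text
t 15.15 tcp [0.554  0.0408 0.1021] yaw -3.73 q [-0.13  0.18  1.89 -0.01  1.07 -0.06] F [-1.6 -0.   0.4] w 0.0091
turn [-0.08  0.59 -0.03] shift [ 0.      0.0005 -0.0007]
torque [-0.2   0.29 -0.17]
```

play_rows(deltas=[[[0,0,0,0,0,0.004,1],[0,0,0,0,0,0.008,1],[0,0,0,0,0,0.012,1],[0,0,0,0,0,0.016,1],[0,0,0,0.0002,0,0.021,1],[0,0,0,0.0002,0,0.026,1],[0,0,0,0.0003,0,0.031,1],[0,0,0,0.0003,0,0.036,1],[0,0,0,0.0004,0,0.041,1],[0,0,0,0.0004,0,0.046,1],[0,0,0,0.0004,0,0.046,1],[0,0,0,0.0004,0,0.046,1]]])

```text
time_s: 16.15
tcp_pos: [0.5507, -0.0063, 0.1021]
tool_rot: [1.248, 1.169, -1.263]
force: [-5.7, -2.5, 2.0]
width: 0.0089
```

```bash
python3 ck.py .5515 -.0055 .102;python3 -c "
from h import *
p=cv2.imread('pics/sc.png');q,K,R,t=cam('top')
a=cv2.resize(p[180:320,290:420],(557,600),interpolation=cv2.INTER_CUBIC);b=cv2.resize(q[190:280,300:450],(800,480),interpolation=cv2.INTER_CUBIC)
cv2.imwrite('pics/s8.png',np.hstack([cv2.resize(a,(334,360)),cv2.resize(b,(466,360))]))
cv2.imwrite('pics/t8.png',q)"
```

```text
t 16.2 tcp [ 0.5507 -0.0063  0.1021] yaw -3.73 q [-0.21  0.17  1.9  -0.01  1.07 -0.14] F [-5.2 -2.8  2.4] w 0.0084
turn [-0.08  0.71  0.01] shift [ 0.0001  0.0008 -0.0009]
torque [-0.44  0.86 -0.2 ]
```

View pics/s8.png

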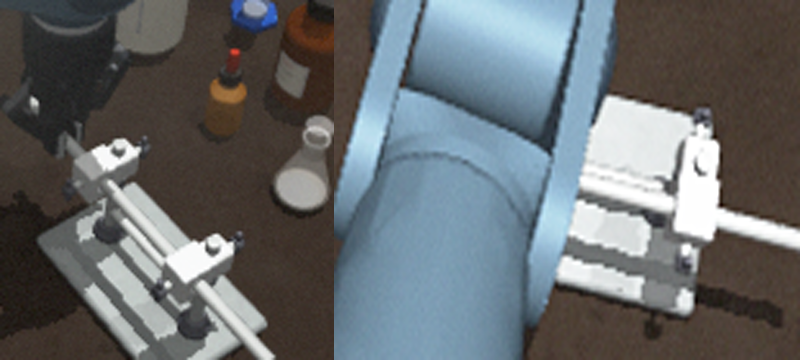

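play_rows(deltas=[[[0.1,0,0,-0.0003,-0.001,0,1],[0.1,0,0,-0.0003,-0.001,0,1],[0.1,0,0,-0.0003,-0.001,0,1]]])

```text
time_s: 16.5
tcp_pos: [0.5502, -0.0065, 0.1026]
tool_rot: [1.249, 1.167, -1.263]
force: [-0.7, 0.2, -0.8]
width: 0.0088
```

```bash
python3 ck.py .5507 -.0063 .102
```

```text
t 16.55 tcp [ 0.5501 -0.0064  0.1025] yaw -3.81 q [-0.21  0.17  1.9  -0.01  1.07 -0.14] F [-0.1  0.1 -1.8] w 0.0088
turn [-0.16  0.73 -0.06] shift [ 0.0005  0.0006 -0.0002]
torque [ 0.09 -0.06  0.02]
```

```bash
python3 -c "
from h import *
fy=np.array([.066,.998,0]);m=np.array([.542,-.1155,.12])
for n in('scene','top'):
  p,K,R,t=cam(n)
  g=p.astype(int).sum(2)
  print(n,[(round(o*1000),int(g[int(round(q[1])),int(round(q[0]))])) for o in np.arange(-.14,-.182,-.003) for q in [proj(K,R,t,m+fy*o)]])
s=r.sense();print(s['force'],s['joint_velocities'].round(3),s['width'])
"
```

```text
scene [(-140, 677), (-143, 681), (-146, 676), (-149, 675), (-152, 666), (-155, 195), (-158, 158), (-161, 146), (-164, 144), (-167, 161), (-170, 149), (-173, 141), (-176, 161), (-179, 142)]
top [(-140, 733), (-143, 737), (-146, 743), (-149, 723), (-152, 739), (-155, 724), (-158, 157), (-161, 195), (-164, 196), (-167, 195), (-170, 205), (-173, 203), (-176, 203), (-179, 208)]
[-0.08797072  0.0489271  -0.64183453] [-0.    -0.    -0.     0.001  0.003  0.002] 0.009138624387061376
```

```bash
python3 -c "
from cell import r
print(r.job_done())"
```

```text
the job is handed in; nothing more can be done
None
```

The job is handed in with the rod through both clamps and held still in the gripper. `job_done()` reports no verdict.

**What I did:**
- I pinched the loose clamp from above and turned it about 29° into line. A close view then showed both clamps parallel.
- I gripped the metal rod about 50 mm from its near end and lifted it off the rest.
- I fed it through the left clamp and on through the right one, from the left.

**Last checks:**
- **Position:** the rod's far end shows about 155–157 mm beyond the middle of the frame. The rod's middle is therefore within about 5 mm of halfway, against 25 mm allowed.
- **Contact with the clamps:** near the end of the insertion the side force rose to about 5 N. I moved the gripper back about 1 mm, after which the wrist force was under 2 N and the joints were at rest.
- **Time:** about 17 s of the 72 s were used.
- **Other objects:** I saw nothing else moved. I did not measure the glass rod and vessels again at the end.

**What disagreed:**
- The opening on the 12 mm rod read about 9 mm. The camera view showed the rod held firmly.
- The cameras differed by 2–4 mm on the frame's position. The insertion itself went through almost without force.

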